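# Load the stick feeder from the kitting tray

### The arm

A 6-joint arm with a two-finger parallel gripper is mounted at the origin on a cart in front of the work surface, level with it; the furniture and walls round the work are solid. World frame = base frame: x ahead of the robot, y to its left, z up, the work surface at z = 0. Lengths are in mm, angles in degrees, forces in N, time in s.
With the tool pointing down it reaches from about 350 to 850 mm from the base axis. Payload 8.1 kg.
Tool frame: the origin (TCP) lies at the very end of the fingers, on their centre line; the grasp point (between the pads) lies 19 mm behind it; z points along the fingers, y is the line along which they close (so a half turn about z gives the same grasp; the last joint's range is limited). The gripper opens to 85 mm and grips with 20 to 120 N. Pads are 22 mm wide; open, the fingers measure 114 mm over their backs; the gripper's body (76 mm by 85 mm) begins 54 mm behind the grasp point. The pads swing forward as they close: fully open they stand 13 mm farther back than shut.
Start: joints at [67.987, 7.471, 85.268, -0, 87.261, -4.893], TCP at [176.602, 573.426, 231.292] pointing down, gripper open.
Joint ranges: [-169.43, 169.43], [-51.17, 129.36], [1.28, 143.12], [-76.62, 256.62], [0, 156.53], [-152.29, 152.29]. Speed limits (degrees/s): [136.94, 136.94, 159.86, 180, 180, 180].

### API

Orientations are given as [roll, pitch, yaw] about the fixed x, y, z axes, in that order (R = Rz(yaw) Ry(pitch) Rx(roll)).
In Python, from bench import status, viewer, job gives the robot as it stands.
- The arm moves only by the tool arm_command, never from a script. Its argument "targets" is a list that holds one entry, the list of rows, each a list of 7 numbers: the shift along the world's x, y, z in m, then the turn, a rotation vector about the world's x, y, z in rad, then the opening, from -1 (shut) to 1 (fully open). In form: [[[dx, dy, dz, rx, ry, rz, gripper], ...]]. A call has 1 to 10 rows; each row shifts and turns the commanded pose from where the row before left it; what a row does not reach is not made up. A row lasts 1/8 s, in which the tool goes at most 62.5 mm and 10.7 degrees, less where a joint would pass 70% of its speed; a pose out of reach is approached as far as the arm can. A call with a gripper value outside its range is refused whole. The fingers move at their own pace and stop on an object; "force" is the grip in N (left out, the last holds). Time passes only in rows, so rows that do not move let the fingers close. It gives the time, the measured TCP pose, the force, the opening and the grip force at its end, in the units of the state.
- status.sense(): the state, without advancing time (a new reading comes with each control period).
- viewer.snapshot(name): name is "scene" or "top"; returns the picture (480x640x3 uint8, red, green, blue); there is no depth.
- viewer.camera_model(name): a dict with "vertical_fov" (degrees; the focal length in pixels is half the picture's height over the tangent of half this angle, whatever the lens; pixels are square), "cx", "cy" (the principal point, pixels), "xyz" and "attitude" of the camera in the world. Camera axes: x right, y down, z forward; pixel columns grow to the right and rows downward; lengths in mm; the calibration is good to about 2 mm. A picture is of the moment at which its call begins. camera_model takes no time and is no camera call.
- job.hand_in(): hands the job in; it is judged then, once.
The state is a dict: "time": time; "joint_pos": joint angles; "qd": joint speeds; "joint_efforts": joint torques, N m; "tool_pos": TCP position; "tcp_rot": TCP orientation; "ft_force": force on the tool from outside, world axes, zero at the start; "wrist_torque": the same for the moment, N m; "finger_gap": finger opening in mm; "grip_force": force on a finger pad.
Only numpy, scipy, OpenCV 4.12 (cv2) and the standard library are available. Lean on these libraries where they do the work, as an engineer would, in place of code of your own. Each camera call takes 0.05 s, during which the arm holds its last target. There are 200 camera calls.

### The job

Set up the stick feeder for the pick-and-place machine: move the four component tubes from the kitting tray into the feeder's sloping lanes, each tube into the lane whose guides are set to its width (narrowest tube to the narrowest lane, and so on up to the widest). Each tube must lie flat on the lane's bed between its guides and have slid down until its end rests against the stop; leave all four released and at rest.

Things in the scene. Friction and masses are not known exactly. Their poses are not given: they have to be found in the camera images.
- tube_a: narrowest component tube (mm): box-section frosted plastic, viewing slot on top, 150 long, 10 wide, 11 high, black plug at each end, a row of twenty tiny black chips inside; both ends alike. Origin: centre of its underside; x along the tube, z up. Starts level in the tray, along the tray's x. Under 0.1 kg; take it across its width, 20 to 40 N
- tube_b: second narrowest component tube (mm): box-section frosted plastic, viewing slot on top, 150 long, 17 wide, 13 high, black plug at each end, a row of ten small black chips inside; both ends alike. Origin: centre of its underside; x along the tube, z up. Starts level in the tray, along the tray's x. Under 0.1 kg; take it across its width, 20 to 40 N
- tube_c: second widest component tube (mm): box-section frosted plastic, viewing slot on top, 150 long, 24 wide, 15 high, black plug at each end, a row of six middling black chips inside; both ends alike. Origin: centre of its underside; x along the tube, z up. Starts level in the tray, along the tray's x. Under 0.1 kg; take it across its width, 20 to 40 N
- tube_d: widest component tube (mm): box-section frosted plastic, viewing slot on top, 150 long, 31 wide, 17 high, black plug at each end, a row of four large black chips inside; both ends alike. Origin: centre of its underside; x along the tube, z up. Starts level in the tray, along the tray's x. Under 0.1 kg; take it across its width, 20 to 40 N
- lane_a: feeder lane for the 10 mm tube: its black guides are 16 mm apart. Origin: centre of its underside, level frame; x horizontal in the direction the bed falls (15 degrees, away from the robot), y across, z up. Bed top is 36 mm above the origin. A tube at home has its underside centre 11 mm in x and 33 mm in z from the origin, x tilted 15 degrees down. See feeder for the rest
- lane_b: feeder lane for the 17 mm tube: its black guides are 23 mm apart. Origin: centre of its underside, level frame; x horizontal in the direction the bed falls (15 degrees, away from the robot), y across, z up. Bed top is 36 mm above the origin. A tube at home has its underside centre 11 mm in x and 33 mm in z from the origin, x tilted 15 degrees down. See feeder for the rest
- lane_c: feeder lane for the 24 mm tube: its black guides are 30 mm apart. Origin: centre of its underside, level frame; x horizontal in the direction the bed falls (15 degrees, away from the robot), y across, z up. Bed top is 36 mm above the origin. A tube at home has its underside centre 11 mm in x and 33 mm in z from the origin, x tilted 15 degrees down. See feeder for the rest
- lane_d: feeder lane for the 31 mm tube: its black guides are 37 mm apart. Origin: centre of its underside, level frame; x horizontal in the direction the bed falls (15 degrees, away from the robot), y across, z up. Bed top is 36 mm above the origin. A tube at home has its underside centre 11 mm in x and 33 mm in z from the origin, x tilted 15 degrees down. See feeder for the rest
- tray: grey kitting tray (mm), 172 (x) by 232 (y), tubes in a row at 56 pitch along y, in any order. Origin: centre of its underside, z up. Tubes lie along x, undersides at z 20, on two black rails 12 wide at x = 52 and -52; thin pins up to z 36 on the rails midway between tubes. Between the rails the floor is at z 10; rim to z 21 all round
- feeder: feeder base with 4 lanes, 56 pitch (mm), 194 x 232; origin under centre, z up, x downhill; lanes stand at z 14, tops reach z 91. Along a lane's 180 bed from its middle, downhill +: stop face +86.5, guides 15 high flaring outward up to 20 at +50 to +80 and -62 to -32, bare bed between; tube centre at home +11.5. Slippery: a tube let go slides down to the stop by itself

How it is judged (in metres and radians):
At the end, for the whole second after the job is handed in: every tube lies flat in the lane of its own width, end against the stop: within 5 mm of home along the lane, 6 mm of its centre line, 4 mm in height, square within 0.1 rad and sloping with the lane (under 0.31 rad from level); all released and at rest (x of tube_a in the frame of lane_a between 0.006 and 0.015 m and y of tube_a in the frame of lane_a between -0.006 and 0.006 m and z of tube_a in the frame of lane_a between 0.029 and 0.037 m and angle between the x axis of tube_a and the x axis of lane_a, either way round below 0.31 rad and angle between the y axis of tube_a and the y axis of lane_a, either way round below 0.1 rad and linear speed of each of tube_a, tube_b, tube_c, tube_d below 0.01 m/s and x of tube_b in the frame of lane_b between 0.006 and 0.015 m and y of tube_b in the frame of lane_b between -0.006 and 0.006 m and z of tube_b in the frame of lane_b between 0.029 and 0.037 m and angle between the x axis of tube_b and the x axis of lane_b, either way round below 0.31 rad and angle between the y axis of tube_b and the y axis of lane_b, either way round below 0.1 rad and x of tube_c in the frame of lane_c between 0.006 and 0.015 m and y of tube_c in the frame of lane_c between -0.006 and 0.006 m and z of tube_c in the frame of lane_c between 0.029 and 0.037 m and angle between the x axis of tube_c and the x axis of lane_c, either way round below 0.31 rad and angle between the y axis of tube_c and the y axis of lane_c, either way round below 0.1 rad and x of tube_d in the frame of lane_d between 0.006 and 0.015 m and y of tube_d in the frame of lane_d between -0.006 and 0.006 m and z of tube_d in the frame of lane_d between 0.029 and 0.037 m and angle between the x axis of tube_d and the x axis of lane_d, either way round below 0.31 rad and angle between the y axis of tube_d and the y axis of lane_d, either way round below 0.1 rad); the robot touches nothing.
It also fails if it takes over 102 s, if anything falls off the work surface, if the arm or the gripper's body presses on something with over 40 N, if the wrist force passes 120 N, or if a joint passes its speed limit or range.

## Working session

There is one attempt and no reset: what is moved stays moved. The work goes in short steps, Python scripts to look and compute and a tool call to move; the robot and the scene stay as the last step left them, time stands still between calls to the robot, and variables do not carry over. Pictures are saved under pics/ and viewed, at most 14 in all, crops included, and the job is handed in when it is done.

Besides the shell and the picture viewer there is one more tool, called in YAML: its name, and indented under it one key for each argument. arm_command: Moves the arm, as the interface text tells. Its arguments: {"type":"object","properties":{"targets":{"type":"array"},"force":{"type":"number"}},"required":["targets"]}

```bash
ls; mkdir -p pics
python3 - <<'E'
from bench import status, viewer
import cv2
for n in ("scene","top"):
    im=viewer.snapshot(n); cv2.imwrite(f"pics/{n}0.png",im[:,:,::-1]); print(viewer.camera_model(n))
print(status.sense())
E
```

```text
pics
{'vertical_fov': 50.97140099823601, 'cx': 313.6541496615474, 'cy': 243.4877424887737, 'xyz': array([ -20.46007732, -653.77085494,  724.29939443]), 'attitude': array([-130.8412711 ,    0.49787802,  -43.04983757])}
{'vertical_fov': 42.05564040858673, 'cx': 312.48999658893086, 'cy': 237.64454468760024, 'xyz': array([ 416.67052483,  -59.12721746, 1147.63133451]), 'attitude': array([-173.68822707,   -1.15375149,  -91.32608648])}
{'time': 0.1, 'joint_pos': array([ 6.79872907e+01,  7.51325326e+00,  8.53228590e+01,  4.61219531e-04,
        8.72621574e+01, -4.89296222e+00]), 'qd': array([-0.02695388, -0.12037143, -0.08621617,  0.08514753, -0.08025533,
       -0.06075292]), 'joint_efforts': array([ 9.80602454e-04, -5.70954037e+01, -5.01940942e+01, -2.30907544e-04,
        8.17784574e-03, -2.24576326e-06]), 'tool_pos': array([176.40898903, 572.95842565, 230.32529565]), 'tcp_rot': array([-1.79902128e+02, -8.84083432e-03,  1.62880223e+02]), 'ft_force': array([2.16000355e-04, 2.38102469e-01, 9.63867768e-02]), 'wrist_torque': array([ 0.01573404,  0.02969961, -0.01184534]), 'grip_force': 0.0, 'finger_gap': 85.39878684931801}
```

View pics/top0.png

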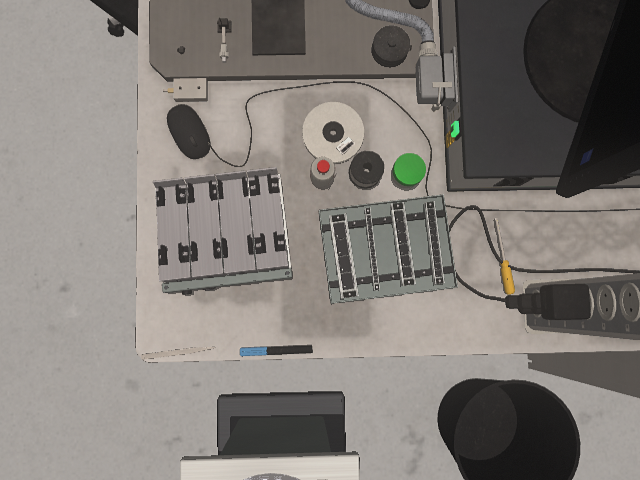

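View pics/scene0.png

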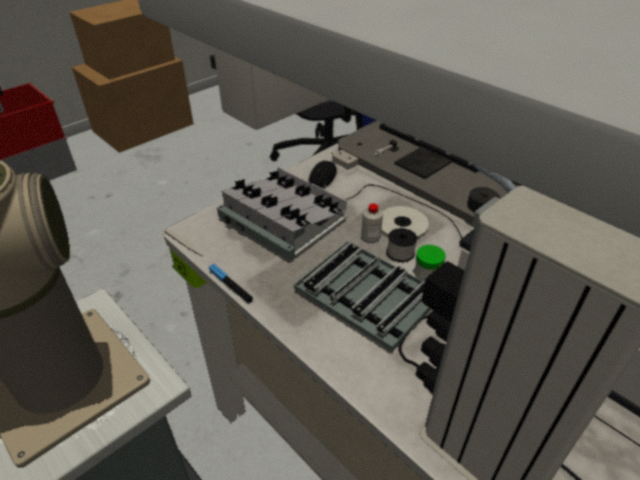

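The top view shows the feeder at left (about 155–292, 170–293 px) and the tray at right (320–455, 195–303 px) with tubes running image-vertical. I'll zoom in.

```bash
cat > h.py <<'E'
import numpy as np
from scipy.spatial.transform import Rotation as R
from bench import viewer
def cam(n):
    c=viewer.camera_model(n); f=240/np.tan(np.radians(c['vertical_fov']/2))
    return c['cx'],c['cy'],f,np.array(c['xyz']),R.from_euler('xyz',c['attitude'],degrees=True).as_matrix()
def ray(n,uv,z):
    cx,cy,f,o,M=cam(n); uv=np.atleast_2d(uv).astype(float)
    d=np.c_[(uv[:,0]-cx)/f,(uv[:,1]-cy)/f,np.ones(len(uv))]@M.T
    return o+d*((z-o[2])/d[:,2])[:,None]
def proj(n,P):
    cx,cy,f,o,M=cam(n); q=(np.atleast_2d(P)-o)@M
    return np.c_[cx+f*q[:,0]/q[:,2],cy+f*q[:,1]/q[:,2]]
E
python3 - <<'E'
import cv2
from h import *
im=cv2.imread('pics/top0.png')
cv2.imwrite('pics/ct.png',cv2.resize(im[185:310,310:465],None,fx=4.6,fy=4.6,interpolation=cv2.INTER_CUBIC))
cv2.imwrite('pics/cf.png',cv2.resize(im[160:300,145:300],None,fx=4.2,fy=4.2,interpolation=cv2.INTER_CUBIC))
print(ray('top',[[319,211],[443,196],[455,286],[331,303]],21).round(1))
print(ray('top',[[390,250],[225,230]],20).round(1))
E
```

```text
[[ 589.4  -97.7   21. ]
 [ 612.7 -326.3   21. ]
 [ 447.4 -340.4   21. ]
 [ 422.  -115.2   21. ]]
[[ 515.3 -225.1   20. ]
 [ 558.1   73.7   20. ]]
```

View pics/ct.png

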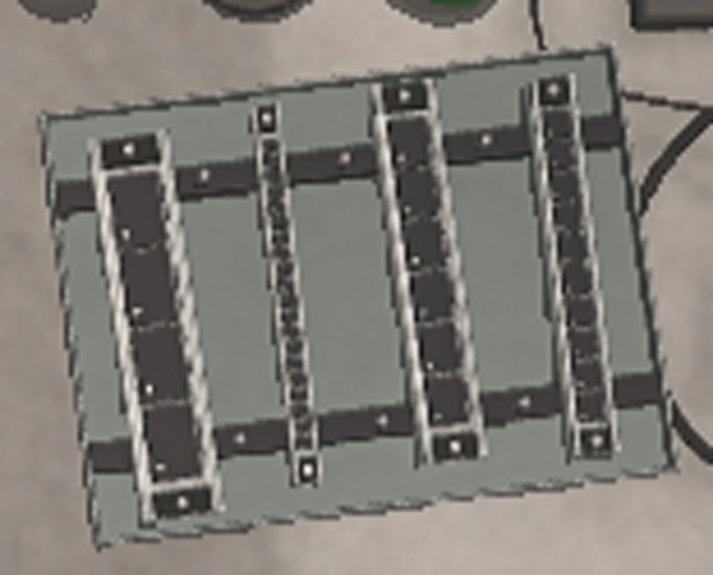

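View pics/cf.png

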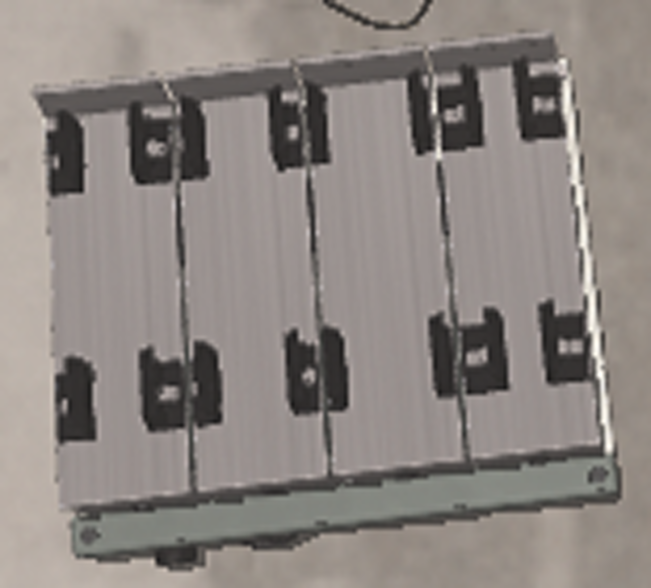

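Tray crop, left to right: widest (d, x≈155), narrowest (a, 287), c (430), b (575). Feeder crop, guide gaps left to right: ≈47, 65, 84, 34 px, so the lanes run b, c, d, a. Next I fit the tube and feeder poses.

Run:
```python
from h import *
from scipy.optimize import least_squares
def px(p,s,o): return (np.array(p,float)+.5)/s-.5+o
T=dict(d=((128,150),(182,502),17),a=((266,118),(307,470),11),c=((404,96),(456,446),15),b=((553,91),(597,440),13))
for k,(p,q,h) in T.items():
    P=ray('top',px([p,q],4.6,[310,185]),20+h); v=P[0]-P[1]
    print(k,P.mean(0).round(1),'yaw',np.degrees(np.arctan2(v[1],v[0])).round(2),'len',np.linalg.norm(v).round(1))
P=ray('top',px([(45,118),(612,48),(675,467),(98,545)],4.6,[310,185]),21)
print('tray',P.mean(0).round(1),[np.linalg.norm(P[i]-P[i-1]).round(1) for i in range(4)],'yaw',[np.degrees(np.arctan2(*(v[1::-1]))).round(2) for v in (P[0]-P[3],P[1]-P[2])], [np.degrees(np.arctan2(*(v[:2]*[-1,1])) ).round(2) for v in (P[0]-P[1],P[3]-P[2])])
s,c=np.sin(np.radians(15)),np.cos(np.radians(15))
def F(a,y,n): return [a*c+n*s,y,50-a*s+n*c]
M=[F(-90,56,0),F(-90,0,0),F(-90,-56,0)]+[F(-47,y,17) for y in(84,28,-28,-84)]+[F(65,y,17) for y in(84,28,-28,-84)]
U=px([(194,493),(329,477),(467,460),(118.5,395),(253.5,377),(389,362),(525,346),(106.5,147),(238.5,133),(370,118),(499.5,103)],4.2,[145,160])
def tf(p): return np.array(M)@R.from_euler('z',p[2]).as_matrix().T+[p[0],p[1],0]
f=lambda p:(proj('top',tf(p))-U).ravel()
r=least_squares(f,[560,74,0.1]); print('feeder',r.x[:2].round(1),np.degrees(r.x[2]).round(2)); print(r.fun.reshape(-1,2).round(2).tolist())
for n,y in zip('bcda',(84,28,-28,-84)):
    print(n,(R.from_euler('z',r.x[2]).apply(F(11.5,y,0))+[*r.x[:2],0]).round(1))
```

```text
d [ 506.2 -138.6   37. ] yaw 7.08 len 138.6
a [ 518.2 -190.9   31. ] yaw 4.71 len 139.1
c [ 525.6 -246.9   35. ] yaw 6.21 len 138.6
b [ 526.8 -304.3   33. ] yaw 4.63 len 138.2
tray [ 518.5 -220.5   21. ] [np.float64(169.7), np.float64(228.5), np.float64(168.3), np.float64(229.2)] yaw [np.float64(5.61), np.float64(5.86)] [np.float64(5.96), np.float64(6.33)]
feeder [561.6  77.9] 5.29
[[0.47, 0.95], [0.95, 1.02], [0.6, 1.35], [-0.98, -0.69], [-0.43, -0.1], [-0.11, -0.21], [-0.02, -0.07], [-0.35, -0.59], [-0.27, -0.72], [-0.17, -0.6], [0.3, -0.47]]
b [565.  162.6  47. ]
c [570.1 106.8  47. ]
d [575.3  51.1  47. ]
a [580.4  -4.7  47. ]
```

```bash
cat > fit.py <<'E'
from h import *
from scipy.optimize import least_squares
def px(p,s,o): return (np.array(p,float)+.5)/s-.5+o
s,c=np.sin(np.radians(15)),np.cos(np.radians(15))
def F(a,y,n): return [a*c+n*s,y,50-a*s+n*c]
E
python3 - <<'E'
import cv2
from fit import *
im=cv2.imread('pics/top0.png'); g=cv2.cvtColor(im,cv2.COLOR_BGR2GRAY).astype(int)
e=[];rows=range(5,345,20)
for r in rows:
    row=g[r,125:150]; e.append(125+np.argmax(abs(np.diff(row))))
print(e)
M=[F(-47,y,17) for y in(84,28,-28,-84)]+[F(65,y,17) for y in(84,28,-28,-84)]+[F(-90,y,0) for y in (56,0,-56)]
U=px([(118.5,395),(253.5,377),(389,362),(525,346),(106.5,147),(238.5,133),(370,118),(499.5,103),(194,493),(329,477),(467,460)],4.2,[145,160])
cx,cy,*_=cam('top'); cc=np.array([cx,cy])
def go(M,U,x0,scale):
    tf=lambda p:np.array(M)@R.from_euler('z',p[2]).as_matrix().T+[p[0],p[1],0]
    f=lambda p:((proj('top',tf(p))-cc)*(p[3] if scale else 1)+cc-U).ravel()
    r=least_squares(f,x0); print(r.x[:2].round(1),np.degrees(r.x[2]).round(2),r.x[3].round(4),r.cost.round(2)); print(r.fun.reshape(-1,2).round(2).tolist()); return r.x
for sc in (0,1): 
    p=go(M,U,[560,74,.1,1],sc)
    for n,y in zip('bcda',(84,28,-28,-84)): print(n,(R.from_euler('z',p[2]).apply(F(11.5,y,0))+[*p[:2],0]).round(1))
Mt=[(86,116,21),(86,-116,21),(-86,-116,21),(-86,116,21)]; Ut=px([(45,118),(612,48),(675,467),(98,545)],4.6,[310,185])
for sc in (0,1): go(Mt,Ut,[520,-220,.1,1],sc)
E
```

```text
[np.int64(148), np.int64(137), np.int64(148), np.int64(137), np.int64(137), np.int64(137), np.int64(137), np.int64(136), np.int64(136), np.int64(136), np.int64(136), np.int64(136), np.int64(136), np.int64(135), np.int64(136), np.int64(135), np.int64(135)]
[561.6  77.9] 5.29 1.0 4.36
[[-0.98, -0.69], [-0.43, -0.1], [-0.11, -0.21], [-0.02, -0.07], [-0.35, -0.59], [-0.27, -0.72], [-0.17, -0.6], [0.3, -0.47], [0.47, 0.95], [0.95, 1.02], [0.6, 1.35]]
b [565.  162.6  47. ]
c [570.1 106.8  47. ]
d [575.3  51.1  47. ]
a [580.4  -4.7  47. ]
[561.7  79.9] 5.29 0.9879 2.42
[[-0.41, -0.91], [-0.26, -0.28], [-0.33, -0.35], [-0.63, -0.17], [0.28, -0.09], [-0.02, -0.18], [-0.3, -0.03], [-0.21, 0.14], [0.81, 0.42], [0.89, 0.54], [0.16, 0.91]]
b [565.1 164.6  47. ]
c [570.2 108.8  47. ]
d [575.4  53.1  47. ]
a [580.6  -2.7  47. ]
[ 518.6 -220.5] 6.0 1.0 3.1
[[-1.27, -0.65], [0.6, -0.97], [1.16, 1.02], [-0.48, 0.51]]
[ 518.2 -222.6] 6.0 0.9851 0.3
[[-0.24, -0.05], [-0.24, -0.13], [0.11, 0.48], [0.37, -0.3]]
```

arm_command:
  targets:
    - [[0.0165, -0.0356, 0, 0, 0, 0.021, 0.18], [0.0165, -0.0356, 0, 0, 0, 0.021, 0.18], [0.0165, -0.0356, 0, 0, 0, 0.021, 0.18], [0.0165, -0.0356, 0, 0, 0, 0.021, 0.18], [0.0165, -0.0356, 0, 0, 0, 0.021, 0.18], [0.0165, -0.0356, 0, 0, 0, 0.021, 0.18], [0.0165, -0.0356, 0, 0, 0, 0.021, 0.18], [0.0165, -0.0356, 0, 0, 0, 0.021, 0.18], [0.0165, -0.0356, 0, 0, 0, 0.021, 0.18], [0.0165, -0.0356, 0, 0, 0, 0.021, 0.18]]
  force: 30

```text
time: 1.35
tool_pos: [341.7, 216.2, 231.0]
tcp_rot: [-180.0, -0.0, 175.0]
ft_force: [0.8, -0.5, -0.1]
finger_gap: 50.7
grip_force: 0.0
```

arm_command:
  targets:
    - [[0.0165, -0.0356, 0, 0, 0, 0.021, 0.18], [0.0165, -0.0356, 0, 0, 0, 0.021, 0.18], [0.0165, -0.0356, 0, 0, 0, 0.021, 0.18], [0.0165, -0.0356, 0, 0, 0, 0.021, 0.18], [0.0165, -0.0356, 0, 0, 0, 0.021, 0.18], [0.0165, -0.0356, 0, 0, 0, 0.021, 0.18], [0.0165, -0.0356, 0, 0, 0, 0.021, 0.18], [0.0165, -0.0356, 0, 0, 0, 0.021, 0.18], [0.0165, -0.0356, 0, 0, 0, 0.021, 0.18], [0.0165, -0.0356, 0, 0, 0, 0.021, 0.18]]

```text
time: 2.6
tool_pos: [506.8, -139.8, 230.8]
tcp_rot: [180.0, -0.0, -173.0]
ft_force: [0.4, 0.6, -0.3]
finger_gap: 50.3
grip_force: 0.0
```

arm_command:
  targets:
    - [[-0.001, 0, -0.036, 0, 0, 0, 0.18], [0, 0, -0.036, 0, 0, 0, 0.18], [0, 0, -0.036, 0, 0, 0, 0.18], [0, 0, -0.036, 0, 0, 0, 0.18], [0, 0, -0.022, 0, 0, 0, 0.18], [0, 0, -0.014, 0, 0, 0, 0.18], [0, 0, -0.014, 0, 0, 0, 0.18], [0, 0, -0.012, 0, 0, 0, 0.18], [0, 0, 0, 0, 0, 0, 0.18], [0, 0, 0, 0, 0, 0, 0.18]]

```text
time: 3.85
tool_pos: [506.1, -138.7, 25.9]
tcp_rot: [-180.0, 0.0, -173.1]
ft_force: [0.4, 1.0, 1.0]
finger_gap: 50.6
grip_force: 0.0
```

arm_command:
  targets:
    - [[0, 0, 0, 0, 0, 0, -0.5], [0, 0, 0, 0, 0, 0, -0.5], [0, 0, 0, 0, 0, 0, -0.5], [0, 0, 0, 0, 0, 0, -0.5], [0, 0, 0, 0, 0, 0, -0.5], [0, 0, 0, 0, 0, 0, -0.5]]

```text
time: 4.6
tool_pos: [506.3, -138.8, 26.1]
tcp_rot: [-180.0, 0.1, -173.1]
ft_force: [-1.0, -0.1, 6.2]
finger_gap: 30.4
grip_force: 31.2
```

arm_command:
  targets:
    - [[0, 0, 0.025, 0, 0, 0, -0.5], [0, 0, 0.035, 0, 0, 0, -0.5], [0, 0, 0.035, 0, 0, 0, -0.5], [0, 0, 0.035, 0, 0, 0, -0.5], [0.0127, 0.0321, 0.004, -0.004, 0.0435, -0.0047, -0.5], [0.0127, 0.0321, 0, -0.004, 0.0435, -0.0047, -0.5], [0.0127, 0.0321, 0, -0.004, 0.0435, -0.0047, -0.5], [0.0127, 0.0321, 0, -0.004, 0.0435, -0.0047, -0.5], [0.0127, 0.0321, 0, -0.004, 0.0435, -0.0047, -0.5], [0.0127, 0.0321, 0, -0.004, 0.0435, -0.0047, -0.5]]

```text
time: 5.85
tool_pos: [581.9, 55.1, 158.8]
tcp_rot: [179.8, -15.1, -174.7]
ft_force: [0.3, -0.7, -0.9]
finger_gap: 30.3
grip_force: 30.4
```

arm_command:
  targets:
    - [[0, 0, -0.03, 0, 0, 0, -0.5], [0, 0, -0.024, 0, 0, 0, -0.5], [0, 0, 0, 0, 0, 0, -0.5], [0, 0, 0, 0, 0, 0, -0.5]]

```text
time: 6.35
tool_pos: [582.1, 54.0, 106.1]
tcp_rot: [179.8, -15.0, -174.7]
ft_force: [1.2, 0.2, -0.6]
finger_gap: 30.2
grip_force: 30.4
```

Run:
```python
from bench import status, viewer
import cv2
s=viewer.snapshot('scene')[:,:,::-1]; t=viewer.snapshot('top')[:,:,::-1]
a=cv2.resize(s[140:270,200:360],(390,317),interpolation=2); b=cv2.resize(t[150:300,140:310],(400,353),interpolation=2)
o=cv2.copyMakeBorder(a,0,36,0,0,0); cv2.imwrite('pics/h1.png',cv2.hconcat([o,b]))
cv2.imwrite('pics/top1.png',t);cv2.imwrite('pics/sc1.png',s)
x=status.sense(); print(x['tool_pos'],x['tcp_rot'],x['joint_pos'])
```

```text
[582.76076307  53.89429839 106.90321106] [ 179.77708243  -14.87366946 -174.66557779] [  0.84574879  24.8130334   79.18675159  -0.92891355  90.8470333
 -94.35228798]
```

View pics/h1.png

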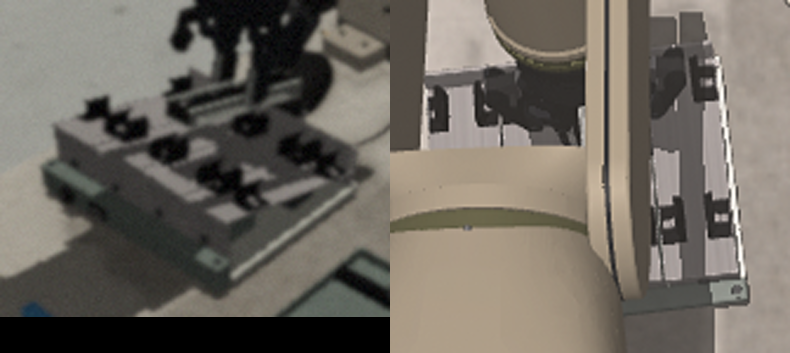

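Scene view: tube d hangs level with the bed slope at crop (235, 95). The arm hides the top view. I'll overlay the predicted feeder and tube points to check both cameras.

Run:
```python
import cv2
from fit import *
t=cv2.imread('pics/sc1.png'); K=5
def crop(im,x0,y0,w,h,pts,n):
    o=cv2.resize(im[y0:y0+h,x0:x0+w],None,fx=K,fy=K,interpolation=2)
    for P,col in pts:
        for u in proj(n,P): cv2.circle(o,tuple(int(round(v)) for v in (u-[x0,y0]+.5)*K),2,col,-1)
    return o
Z=R.from_euler('z',np.radians(5.29)); O=np.array([561.7,79.9,0])
seam=[F(a,y,0) for a in np.linspace(-90,90,13) for y in(112,56,0,-56,-112)]
mid=[F(a,y,0) for a in np.linspace(-90,86,23) for y in(84,28,-28,-84)]
M=R.from_euler('xyz',[179.8,-14.95,-174.67],degrees=True).as_matrix()
tcp=np.array([582.5,53.9,106.5])
box=[tcp+M@np.array([x,y,z]) for x in np.linspace(-75,75,11) for y in(-15.5,15.5) for z in(6,-11)]
cv2.imwrite('pics/ov.png',crop(t,215,160,145,110,[(Z.apply(seam)+O,(0,255,0)),(Z.apply(mid)+O,(0,255,255)),(box,(0,0,255))],'scene'))
```

```text
(no output)
```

View pics/ov.png

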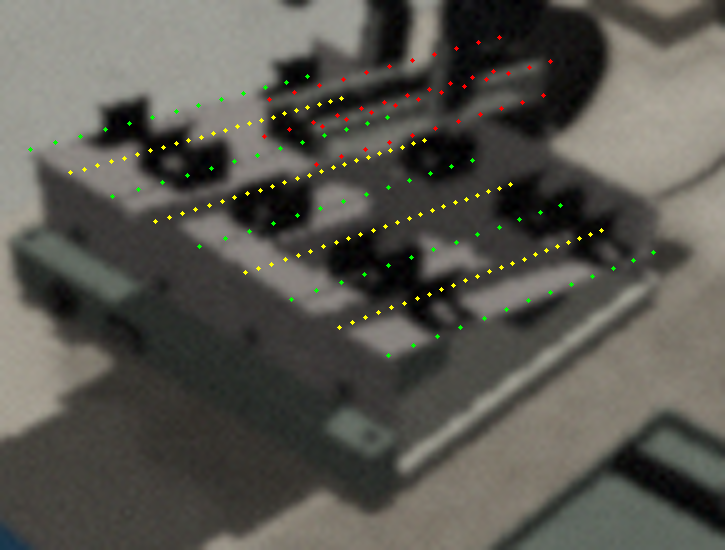

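arm_command:
  targets:
    - [[0.0026, -0.001, 0, 0, 0, 0, -0.5], [-0.0027, -0.0002, -0.01, 0, 0, 0, -0.5], [-0.0027, -0.0002, -0.01, 0, 0, 0, -0.5], [-0.0027, -0.0002, -0.01, 0, 0, 0, -0.5], [-0.0013, -0.0001, -0.0048, 0, 0, 0, -0.5], [-0.0013, -0.0001, -0.0048, 0, 0, 0, -0.5]]

```text
time: 7.2
tool_pos: [573.5, 52.3, 65.3]
tcp_rot: [179.8, -15.0, -174.6]
ft_force: [0.4, 0.3, -0.2]
finger_gap: 29.9
grip_force: 30.4
```

arm_command:
  targets:
    - [[-0.0013, -0.0001, -0.0048, 0, 0, 0, -0.5], [-0.0013, -0.0001, -0.0048, 0, 0, 0, -0.5], [0, 0, 0, 0, 0, 0, -0.5]]

```text
time: 7.58
tool_pos: [570.7, 52.0, 55.6]
tcp_rot: [179.8, -15.1, -174.6]
ft_force: [-0.2, 0.3, -0.2]
finger_gap: 30.1
grip_force: 30.4
```

arm_command:
  targets:
    - [[0, 0, 0, 0, 0, 0, -0.02], [0, 0, 0, 0, 0, 0, -0.02], [0, 0, 0, 0, 0, 0, -0.02], [0.0052, 0.0005, 0.0193, 0, 0, 0, -0.02], [0.0052, 0.0005, 0.0193, 0, 0, 0, -0.02], [0, 0, 0.03, 0, 0, 0, 0], [0, 0, 0.03, 0, 0, 0, 0]]

```text
time: 8.45
tool_pos: [582.4, 53.0, 157.5]
tcp_rot: [179.8, -14.9, -174.7]
ft_force: [0.3, -0.2, 0.3]
finger_gap: 42.9
grip_force: 0.0
```

arm_command:
  targets:
    - [[-0.0081, -0.0307, 0, 0.003, -0.0326, -0.0014, -0.34], [-0.0081, -0.0307, 0, 0.003, -0.0326, -0.0014, -0.34], [-0.0081, -0.0307, 0, 0.003, -0.0326, -0.0014, -0.34], [-0.0081, -0.0307, 0, 0.003, -0.0326, -0.0014, -0.34], [-0.0081, -0.0307, 0, 0.003, -0.0326, -0.0014, -0.34], [-0.0081, -0.0307, 0, 0.003, -0.0326, -0.0014, -0.34], [-0.0081, -0.0307, 0, 0.003, -0.0326, -0.0014, -0.34], [-0.0081, -0.0307, 0, 0.003, -0.0326, -0.0014, -0.34], [0, 0, -0.04, 0, 0, 0, -0.34], [0, 0, 0, 0, 0, 0, -0.34]]

```text
time: 9.7
tool_pos: [515.0, -192.2, 113.4]
tcp_rot: [179.6, -0.2, -175.3]
ft_force: [-0.4, 0.2, -0.3]
finger_gap: 28.4
grip_force: 0.0
```

Run:
```python
from bench import status, viewer
import cv2
t=viewer.snapshot('top')[:,:,::-1]; cv2.imwrite('pics/top2.png',t)
cv2.imwrite('pics/cf2.png',cv2.resize(t[160:300,145:300],None,fx=4.2,fy=4.2,interpolation=cv2.INTER_CUBIC))
x=status.sense(); print(x['tool_pos'],x['tcp_rot'])
```

```text
[ 516.22573531 -192.36198738  115.08881273] [ 1.79649382e+02 -9.17200452e-02 -1.75299346e+02]
```

View pics/cf2.png

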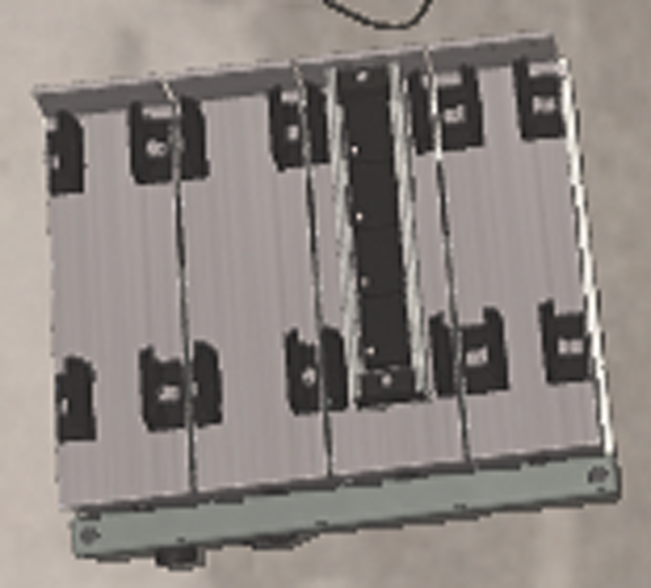

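Tube d sits centred in the third lane (x≈390 between guide edges at 347 and 432), top end at the stop. The arm's own release position now calibrates the lanes. Next is tube a.

arm_command:
  targets:
    - [[0.0017, 0, -0.026, -0.006, 0, 0, -0.34], [0, 0, -0.026, 0, 0, 0, -0.34], [0, 0, -0.014, 0, 0, 0, -0.34], [0, 0, -0.013, 0, 0, 0, -0.34], [0, 0, -0.011, 0, 0, 0, -0.34], [0, 0, 0, 0, 0, 0, -0.34], [0, 0, 0, 0, 0, 0, -0.34]]

```text
time: 10.62
tool_pos: [518.8, -192.8, 25.3]
tcp_rot: [-179.9, -0.0, -175.3]
ft_force: [0.3, -0.1, -0.6]
finger_gap: 28.1
grip_force: 0.0
```

arm_command:
  targets:
    - [[0, 0, 0, 0, 0, 0, -0.95], [0, 0, 0, 0, 0, 0, -0.95], [0, 0, 0, 0, 0, 0, -0.95], [0, 0, 0, 0, 0, 0, -0.95], [0, 0, 0, 0, 0, 0, -0.95]]

```text
time: 11.25
tool_pos: [519.0, -192.9, 25.5]
tcp_rot: [-179.9, 0.0, -175.3]
ft_force: [-0.6, -0.3, 7.2]
finger_gap: 8.6
grip_force: 30.9
```

arm_command:
  targets:
    - [[0, 0, 0.024, 0, 0, 0, -0.95], [0, 0, 0.036, 0, 0, 0, -0.95], [0, 0, 0.036, 0, 0, 0, -0.95], [0, 0, 0.036, 0, 0, 0, -0.95], [0.0113, 0.0317, 0, -0.004, 0.0435, 0.0018, -0.95], [0.0113, 0.0317, 0, -0.004, 0.0435, 0.0018, -0.95], [0.0113, 0.0317, 0, -0.004, 0.0435, 0.0018, -0.95], [0.0113, 0.0317, 0, -0.004, 0.0435, 0.0018, -0.95], [0.0113, 0.0317, 0, -0.004, 0.0435, 0.0018, -0.95], [0.0113, 0.0317, 0, -0.004, 0.0435, 0.0018, -0.95]]

```text
time: 12.5
tool_pos: [586.3, -1.3, 156.3]
tcp_rot: [-179.9, -15.2, -174.7]
ft_force: [-0.0, 0.2, 0.8]
finger_gap: 8.7
grip_force: 30.3
```

arm_command:
  targets:
    - [[0, 0, -0.03, 0, 0, 0, -0.95], [0, 0, -0.03, 0, 0, 0, -0.95], [0, 0, 0, 0, 0, 0, -0.95], [0, 0, 0, 0, 0, 0, -0.95]]

```text
time: 13.0
tool_pos: [586.5, -2.5, 97.6]
tcp_rot: [-179.9, -15.0, -174.7]
ft_force: [-0.7, -0.1, 0.1]
finger_gap: 8.7
grip_force: 30.3
```

arm_command:
  targets:
    - [[0.0017, -0.0003, 0, 0, 0, 0, -0.95], [-0.0027, -0.0002, -0.01, 0, 0, 0, -0.95], [-0.0027, -0.0002, -0.01, 0, 0, 0, -0.95], [-0.0027, -0.0002, -0.01, 0, 0, 0, -0.95], [-0.0011, -0.0001, -0.0041, 0, 0, 0, -0.95], [-0.0011, -0.0001, -0.0041, 0, 0, 0, -0.95], [-0.0011, -0.0001, -0.0041, 0, 0, 0, -0.95], [0, 0, 0, 0, 0, 0, -0.95], [0, 0, 0, 0, 0, 0, -0.95]]

```text
time: 14.12
tool_pos: [576.7, -3.6, 54.6]
tcp_rot: [-179.9, -15.0, -174.7]
ft_force: [-0.2, 0.5, 0.7]
finger_gap: 8.8
grip_force: 30.3
```

arm_command:
  targets:
    - [[0, 0, 0, 0, 0, 0, -0.48], [0, 0, 0, 0, 0, 0, -0.48], [0, 0, 0, 0, 0, 0, -0.48], [0.0052, 0.0005, 0.0193, 0, 0, 0, -0.48], [0.0052, 0.0005, 0.0193, 0, 0, 0, -0.48], [0, 0, 0.03, 0, 0, 0, -0.4], [0, 0, 0.03, 0, 0, 0, -0.4]]

```text
time: 15.0
tool_pos: [587.8, -2.6, 155.8]
tcp_rot: [-179.9, -14.9, -174.7]
ft_force: [0.2, -1.4, 0.6]
finger_gap: 25.6
grip_force: 0.0
```

arm_command:
  targets:
    - [[-0.0078, -0.0308, 0, 0.003, -0.0326, 0.002, -0.06], [-0.0078, -0.0308, 0, 0.003, -0.0326, 0.002, -0.06], [-0.0078, -0.0308, 0, 0.003, -0.0326, 0.002, -0.06], [-0.0078, -0.0308, 0, 0.003, -0.0326, 0.002, -0.06], [-0.0078, -0.0308, 0, 0.003, -0.0326, 0.002, -0.06], [-0.0078, -0.0308, 0, 0.003, -0.0326, 0.002, -0.06], [-0.0078, -0.0308, 0, 0.003, -0.0326, 0.002, -0.06], [-0.0078, -0.0308, 0, 0.003, -0.0326, 0.002, -0.06], [0, 0, -0.04, 0, 0, 0, -0.06], [0, 0, 0, 0, 0, 0, -0.06]]

```text
time: 16.25
tool_pos: [522.8, -248.5, 111.5]
tcp_rot: [-179.9, -0.3, -173.8]
ft_force: [-0.4, 0.6, -0.5]
finger_gap: 40.3
grip_force: 0.0
```

Run:
```python
from bench import status, viewer
import cv2
t=viewer.snapshot('top')[:,:,::-1]; cv2.imwrite('pics/top3.png',t)
cv2.imwrite('pics/cf3.png',cv2.resize(t[160:310,145:390],None,fx=3.2,fy=3.2,interpolation=cv2.INTER_CUBIC))
x=status.sense(); print(x['tool_pos'],x['tcp_rot'])
```

```text
[ 523.97047963 -248.66274374  113.25121086] [-1.79824591e+02 -1.39537357e-01 -1.73779256e+02]
```

View pics/cf3.png

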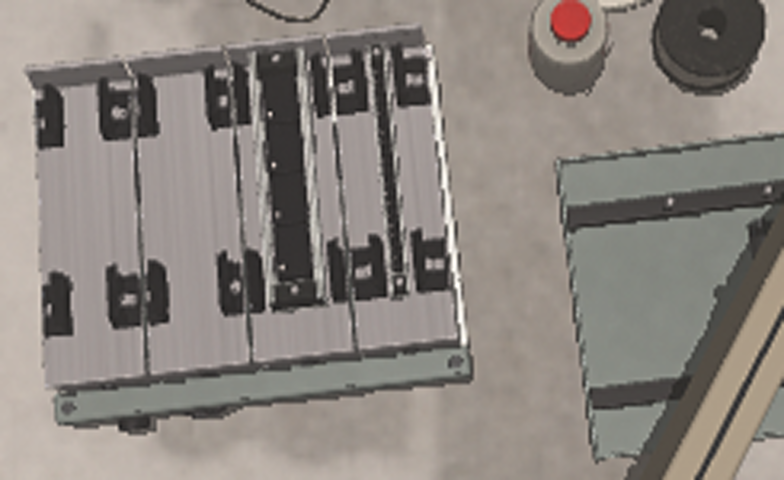

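Tubes d and a both lie between their guides, upper ends at the stop (crop x≈290 and 390). On to tube c.

arm_command:
  targets:
    - [[0.001, -0.0005, -0.026, 0, 0, 0, -0.06], [0, 0, -0.025, 0, 0, 0, -0.06], [0, 0, -0.014, 0, 0, 0, -0.06], [0, 0, -0.013, 0, 0, 0, -0.06], [0, 0, -0.01, 0, 0, 0, -0.06], [0, 0, 0, 0, 0, 0, -0.06], [0, 0, 0, 0, 0, 0, -0.06]]

```text
time: 17.18
tool_pos: [525.9, -249.7, 25.6]
tcp_rot: [-179.7, -0.0, -173.8]
ft_force: [0.6, -0.5, -0.1]
finger_gap: 40.2
grip_force: 0.0
```

arm_command:
  targets:
    - [[0, 0, 0, 0, 0, 0, -0.65], [0, 0, 0, 0, 0, 0, -0.65], [0, 0, 0, 0, 0, 0, -0.65], [0, 0, 0, 0, 0, 0, -0.65], [0, 0, 0, 0, 0, 0, -0.65]]

```text
time: 17.8
tool_pos: [526.1, -249.8, 25.8]
tcp_rot: [-179.7, 0.0, -173.8]
ft_force: [-0.5, 1.1, 5.8]
finger_gap: 23.0
grip_force: 30.1
```

arm_command:
  targets:
    - [[0, 0, 0.024, 0, 0, 0, -0.65], [0, 0, 0.036, 0, 0, 0, -0.65], [0, 0, 0.036, 0, 0, 0, -0.65], [0, 0, 0.036, 0, 0, 0, -0.65]]

```text
time: 18.3
tool_pos: [525.1, -249.3, 157.6]
tcp_rot: [-179.8, -0.1, -173.8]
ft_force: [-0.5, -0.2, -0.0]
finger_gap: 22.8
grip_force: 29.6
```

arm_command:
  targets:
    - [[0.0051, 0.0359, 0, -0.0019, 0.0261, -0.0016, -0.65], [0.0051, 0.0359, 0, -0.0019, 0.0261, -0.0016, -0.65], [0.0051, 0.0359, 0, -0.0019, 0.0261, -0.0016, -0.65], [0.0051, 0.0359, 0, -0.0019, 0.0261, -0.0016, -0.65], [0.0051, 0.0359, 0, -0.0019, 0.0261, -0.0016, -0.65], [0.0051, 0.0359, 0, -0.0019, 0.0261, -0.0016, -0.65], [0.0051, 0.0359, 0, -0.0019, 0.0261, -0.0016, -0.65], [0.0051, 0.0359, 0, -0.0019, 0.0261, -0.0016, -0.65], [0.0051, 0.0359, 0, -0.0019, 0.0261, -0.0016, -0.65], [0.0051, 0.0359, 0, -0.0019, 0.0261, -0.0016, -0.65]]

```text
time: 19.55
tool_pos: [576.3, 110.7, 156.5]
tcp_rot: [179.8, -15.1, -174.6]
ft_force: [0.7, 0.9, -0.1]
finger_gap: 23.1
grip_force: 29.6
```

arm_command:
  targets:
    - [[0, 0, -0.03, 0, 0, 0, -0.65], [0, 0, -0.03, 0, 0, 0, -0.65], [0, 0, 0, 0, 0, 0, -0.65], [0, 0, 0, 0, 0, 0, -0.65]]

```text
time: 20.05
tool_pos: [576.8, 109.4, 97.9]
tcp_rot: [179.8, -15.0, -174.6]
ft_force: [0.4, 0.2, 0.3]
finger_gap: 23.2
grip_force: 29.6
```

arm_command:
  targets:
    - [[0.0005, -0.0006, 0, 0, 0, 0, -0.65], [-0.0027, -0.0002, -0.01, 0, 0, 0, -0.65], [-0.0027, -0.0002, -0.01, 0, 0, 0, -0.65], [-0.0027, -0.0002, -0.01, 0, 0, 0, -0.65], [-0.0011, -0.0001, -0.0041, 0, 0, 0, -0.65], [-0.0011, -0.0001, -0.0041, 0, 0, 0, -0.65], [-0.0011, -0.0001, -0.0041, 0, 0, 0, -0.65], [0, 0, 0, 0, 0, 0, -0.65], [0, 0, 0, 0, 0, 0, -0.65]]

```text
time: 21.18
tool_pos: [565.8, 108.0, 54.9]
tcp_rot: [179.8, -15.0, -174.6]
ft_force: [0.3, 0.3, -0.3]
finger_gap: 23.0
grip_force: 29.7
```

arm_command:
  targets:
    - [[0, 0, 0, 0, 0, 0, -0.18], [0, 0, 0, 0, 0, 0, -0.18], [0, 0, 0, 0, 0, 0, -0.18], [0.0052, 0.0005, 0.0193, 0, 0, 0, -0.18], [0.0052, 0.0005, 0.0193, 0, 0, 0, -0.18], [0, 0, 0.03, 0, 0, 0, -0.18], [0, 0, 0.03, 0, 0, 0, -0.18]]

```text
time: 22.05
tool_pos: [576.9, 109.1, 156.1]
tcp_rot: [179.8, -14.9, -174.6]
ft_force: [-0.6, -0.5, -0.2]
finger_gap: 35.2
grip_force: 0.0
```

arm_command:
  targets:
    - [[-0.0042, -0.0347, 0, 0.002, -0.0218, -0.0011, -0.18], [-0.0042, -0.0347, 0, 0.002, -0.0218, -0.0011, -0.18], [-0.0042, -0.0347, 0, 0.002, -0.0218, -0.0011, -0.18], [-0.0042, -0.0347, 0, 0.002, -0.0218, -0.0011, -0.18], [-0.0042, -0.0347, 0, 0.002, -0.0218, -0.0011, -0.18], [-0.0042, -0.0347, 0, 0.002, -0.0218, -0.0011, -0.18], [-0.0042, -0.0347, 0, 0.002, -0.0218, -0.0011, -0.18], [-0.0042, -0.0347, 0, 0.002, -0.0218, -0.0011, -0.18], [-0.0042, -0.0347, 0, 0.002, -0.0218, -0.0011, -0.18], [-0.0042, -0.0347, 0, 0.002, -0.0218, -0.0011, -0.18]]

```text
time: 23.3
tool_pos: [534.8, -239.6, 155.7]
tcp_rot: [179.9, -2.3, -175.3]
ft_force: [0.7, -0.3, 0.6]
finger_gap: 35.3
grip_force: 0.0
```

arm_command:
  targets:
    - [[-0.0042, -0.0347, 0, 0.002, -0.0218, -0.0011, -0.18], [-0.0042, -0.0347, 0, 0.002, -0.0218, -0.0011, -0.18], [0, 0, -0.04, 0, 0, 0, -0.18], [0, 0, 0, 0, 0, 0, -0.18], [0, 0, 0, 0, 0, 0, -0.18]]

```text
time: 23.92
tool_pos: [526.4, -307.4, 115.2]
tcp_rot: [179.8, 0.1, -175.4]
ft_force: [-0.1, 0.1, 0.2]
finger_gap: 35.2
grip_force: 0.0
```

arm_command:
  targets:
    - [[0, 0, -0.026, -0.003, 0, 0, -0.18], [0, 0, -0.026, 0, 0, 0, -0.18], [0, 0, -0.014, 0, 0, 0, -0.18], [0, 0, -0.013, 0, 0, 0, -0.18], [0, 0, -0.011, 0, 0, 0, -0.18], [0, 0, 0, 0, 0, 0, -0.18], [0, 0, 0, 0, 0, 0, -0.18]]

```text
time: 24.8
tool_pos: [525.9, -307.6, 23.9]
tcp_rot: [179.9, 0.0, -175.4]
ft_force: [0.7, -0.6, -1.2]
finger_gap: 35.0
grip_force: 0.0
```

arm_command:
  targets:
    - [[0, 0, 0, 0, 0, 0, -0.8], [0, 0, 0, 0, 0, 0, -0.8], [0, 0, 0, 0, 0, 0, -0.8], [0, 0, 0, 0, 0, 0, -0.8], [0, 0, 0, 0, 0, 0, -0.8]]

```text
time: 25.42
tool_pos: [526.1, -307.8, 24.1]
tcp_rot: [180.0, 0.1, -175.4]
ft_force: [0.3, 1.4, 5.4]
finger_gap: 16.0
grip_force: 31.6
```

arm_command:
  targets:
    - [[0, 0, 0.024, 0, 0, 0, -0.8], [0, 0, 0.036, 0, 0, 0, -0.8], [0, 0, 0.036, 0, 0, 0, -0.8], [0, 0, 0.036, 0, 0, 0, -0.8]]

```text
time: 25.92
tool_pos: [525.2, -307.1, 155.9]
tcp_rot: [179.9, -0.0, -175.4]
ft_force: [-0.1, -0.2, -0.6]
finger_gap: 16.0
grip_force: 31.0
```

arm_command:
  targets:
    - [[0.0033, 0.0337, 0, -0.0017, 0.0187, 0.0009, -0.8], [0.0033, 0.0337, 0, -0.0017, 0.0187, 0.0009, -0.8], [0.0033, 0.0337, 0, -0.0017, 0.0187, 0.0009, -0.8], [0.0033, 0.0337, 0, -0.0017, 0.0187, 0.0009, -0.8], [0.0033, 0.0337, 0, -0.0017, 0.0187, 0.0009, -0.8], [0.0033, 0.0337, 0, -0.0017, 0.0187, 0.0009, -0.8], [0.0033, 0.0337, 0, -0.0017, 0.0187, 0.0009, -0.8], [0.0033, 0.0337, 0, -0.0017, 0.0187, 0.0009, -0.8], [0.0033, 0.0337, 0, -0.0017, 0.0187, 0.0009, -0.8], [0.0033, 0.0337, 0, -0.0017, 0.0187, 0.0009, -0.8]]

```text
time: 27.18
tool_pos: [558.3, 30.8, 154.9]
tcp_rot: [180.0, -10.8, -174.9]
ft_force: [-0.4, -0.2, -0.6]
finger_gap: 16.2
grip_force: 31.0
```

arm_command:
  targets:
    - [[0.0033, 0.0337, 0, -0.0017, 0.0187, 0.0009, -0.8], [0.0033, 0.0337, 0, -0.0017, 0.0187, 0.0009, -0.8], [0.0033, 0.0337, 0, -0.0017, 0.0187, 0.0009, -0.8], [0.0033, 0.0337, 0, -0.0017, 0.0187, 0.0009, -0.8], [0, 0, -0.03, 0, 0, 0, -0.8], [0, 0, -0.03, 0, 0, 0, -0.8], [0, 0, 0, 0, 0, 0, -0.8], [0, 0, 0, 0, 0, 0, -0.8]]

```text
time: 28.18
tool_pos: [572.1, 164.4, 96.2]
tcp_rot: [180.0, -15.0, -174.7]
ft_force: [0.2, 0.6, -0.4]
finger_gap: 15.7
grip_force: 31.0
```

arm_command:
  targets:
    - [[-0.0009, -0.0002, 0, 0, 0, 0, -0.8], [-0.0027, -0.0002, -0.01, 0, 0, 0, -0.8], [-0.0027, -0.0002, -0.01, 0, 0, 0, -0.8], [-0.0027, -0.0002, -0.01, 0, 0, 0, -0.8], [-0.0011, 0, -0.004, 0, 0, 0, -0.8], [-0.0011, 0, -0.004, 0, 0, 0, -0.8], [-0.0011, 0, -0.0035, 0, 0, 0, -0.8], [0, 0, 0, 0, 0, 0, -0.8], [0, 0, 0, 0, 0, 0, -0.8]]

```text
time: 29.3
tool_pos: [559.7, 163.6, 54.1]
tcp_rot: [180.0, -15.0, -174.7]
ft_force: [-0.6, -0.3, -0.5]
finger_gap: 16.0
grip_force: 31.0
```

arm_command:
  targets:
    - [[0, 0, 0, 0, 0, 0, -0.32], [0, 0, 0, 0, 0, 0, -0.32], [0, 0, 0, 0, 0, 0, -0.32], [0.0052, 0.0005, 0.0193, 0, 0, 0, -0.32], [0.0052, 0.0005, 0.0193, 0, 0, 0, -0.32], [0, 0, 0.03, 0, 0, 0, -0.32], [0, 0, 0.03, 0, 0, 0, -0.32]]

```text
time: 30.18
tool_pos: [570.8, 164.7, 155.3]
tcp_rot: [180.0, -14.9, -174.7]
ft_force: [0.2, 1.0, 1.1]
finger_gap: 29.0
grip_force: 0.0
```

arm_command:
  targets:
    - [[-0.004, -0.038, 0, 0, 0, 0, -0.2], [-0.004, -0.038, 0, 0, 0, 0, -0.2], [-0.004, -0.038, 0, 0, 0, 0, -0.2], [-0.004, -0.038, 0, 0, 0, 0, -0.2], [-0.004, -0.038, 0, 0, 0, 0, -0.2], [-0.004, -0.038, 0, 0, 0, 0, -0.2], [-0.004, -0.038, 0, 0, 0, 0, -0.2], [-0.004, -0.038, 0, 0, 0, 0, -0.2], [-0.004, -0.038, 0, 0, 0, 0, -0.2], [0, 0, 0, 0, 0, 0, -0.2]]

```text
time: 31.42
tool_pos: [534.3, -180.3, 154.4]
tcp_rot: [-179.9, -14.9, -174.9]
ft_force: [0.6, 1.0, 0.5]
finger_gap: 34.5
grip_force: 0.0
```

Run:
```python
from bench import status, viewer
import cv2
t=viewer.snapshot('top')[:,:,::-1]; cv2.imwrite('pics/top4.png',t)
cv2.imwrite('pics/cf4.png',cv2.resize(t[160:300,145:300],None,fx=4.2,fy=4.2,interpolation=cv2.INTER_CUBIC))
x=status.sense(); print(x['tool_pos'],x['tcp_rot'])
```

```text
[ 534.54916243 -178.65367533  154.13566517] [-179.97016887  -14.93682885 -174.82442319]
```

View pics/cf4.png

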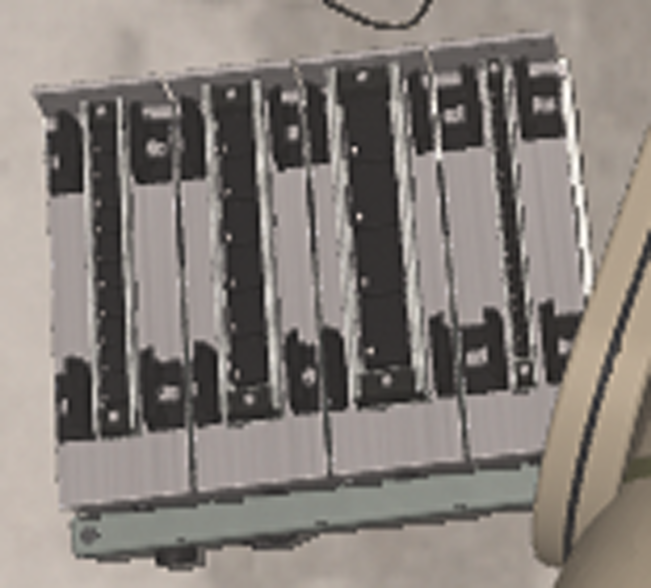

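All four tubes lie between their guides. The end-dot offsets match every tube resting at the stop; tube a's extra 7 px offset comes from its lower top. Handing in.

```bash
python3 -c "
from bench import job; print(job.hand_in())"
```

```text
the job is handed in; nothing more can be done
None
```

All four tubes were released in their own lanes, and the last top view shows them flat and against the stops; I handed the job in after about 31.5 s of the 102 s, and no pass/fail result came back.

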